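# Sleeve the shaft and show it to the inspection camera

## Task

Slide the brass sleeve over the square top of the steel shaft in the blue block until it sits fully down on the collar and let go of it. Then pull the shaft with its sleeve out of the block and present it upright to the inspection camera, the middle of the sleeve straight in front of the lens, level with it and 12 cm away, the red lug on the collar pointing towards the camera. Finish while holding it still there in the air, and do not bump the camera or disturb the jar, the screw carton or the tape measure.

Things in the scene. Friction and masses are not known exactly. Their poses are not given: they have to be found in the camera images.
- sleeve: Plain brass sleeve (round tube) standing upright on the bench: outer diameter 42 mm, bore 27 mm, height 40 mm, about 120 g, open at both ends. Origin at the centre of its lower end, z up along its axis; seated, its origin is 38 mm above the shaft's origin.
- shaft: Loose steel shaft upright in the block, 113 mm, 350 g. Origin: centre of its lower end, z up its axis, x to the red lug. From below: spigot dia 24, 0-30 mm (in the socket); collar dia 54, 30-38 mm (rests on the block), with a red lug 12 wide, 8 high, out to 39 mm on +x; journal dia 24 to 79 mm; dark square end 16 x 16, faces square to x and y, 79-113 mm (35 mm stand above the seated sleeve).
- shaft_view (a point): Point on the shaft's axis, 58 mm above the shaft's origin: the middle of the sleeve once it is seated. Axes as the shaft.
- holder: Fixed blue assembly block 80 x 80 x 40 mm with a blind round socket 26 mm in diameter and 32 mm deep in the middle of its top. Origin at the centre of its underside. The shaft's origin stands 10 mm above it; the lug points roughly away from the robot, up to 80 degrees to either side.
- camera_lens (a point): Centre of the front glass of the inspection camera: grey 48 mm box, black lens barrel of 34 mm diameter, on a column. The lens looks level along this frame's -x (roughly towards the robot); +x points back into the camera, z up. Lens height differs each time (about 0.17 to 0.23 m above the bench); the clamp is tight.
- camera_stand: Fixed stand of the inspection camera: round dark foot of 100 mm diameter with an upright column 304 mm high. Origin at the centre of the underside of the foot. The camera box reaches from the column 47 mm forward (-x), its lens 67 mm forward; box top 24 mm above the lens.
- small_jar: Bystander: small spice jar with a green cap, 46 mm diameter, 106 mm high, upright on the bench. Origin at the centre of its underside.
- screw_box: Bystander: small grey carton, 70 x 45 x 30 mm, on the bench. Origin at the centre of its underside.
- tape_measure: Bystander: tan and black tape measure, 84 x 36 x 60 mm, on the bench. Origin at the centre of its underside.

How it is judged:
By the outcome, as a careful person would: the job done as asked, in the order asked, and still so for the second after the job is handed in, while the arm keeps its last pose, push and grip.
It also fails if it takes over 59 s, if anything falls off the work surface, if the arm or the gripper's body presses on something with over 40 N, if the wrist force passes 120 N, or if a joint passes its speed limit or range.

## Robot

A 7-joint arm with a two-finger parallel gripper is mounted at the origin on a cart in front of the work surface, level with it; the furniture and walls round the work are solid. World frame = base frame: x ahead of the robot, y to its left, z up, the work surface at z = 0. Lengths are in mm, angles in rad, forces in N, time in s.
With the tool pointing down it reaches from about 425 to 950 mm from the base axis. Payload 4.7 kg.
Tool frame: the origin (TCP) lies at the very end of the fingers, on their centre line; the grasp point (between the pads) lies 19 mm behind it; z points along the fingers, y is the line along which they close (so a half turn about z gives the same grasp; the last joint's range is limited). The gripper opens to 87 mm and grips with 3 to 60 N. Pads are 19 mm wide; open, the fingers measure 117 mm over their backs; the gripper's body (75 mm by 190 mm) begins 51 mm behind the grasp point.
Start: joints at [-1.345, 0.469, -0.049, 1.532, 0.024, 1.141, -0.082], TCP at [170.092, 653.236, 222.573] pointing down, gripper open.
Joint ranges: [-2.59, 2.59], [-0.33, 1.99], [-1.39, 1.29], [0.1, 2.45], [-1.04, 4.18], [0.21, 1.99], [-2.66, 2.66]. Speed limits (rad/s): [2.57, 2.57, 3.14, 3.14, 3.14, 3.14, 3.14].

## Interface

Orientations are given as a unit quaternion [w, x, y, z].
In Python, from cell import r gives the robot as it stands.
- The arm moves only by the tool drive_effector, called after "Call:" in YAML: its name, and indented under it one key for each argument. Schema: {"type":"object","properties":{"segments":{"type":"array","items":{"type":"number"},"minItems":5,"maxItems":25},"clamp_n":{"type":"number"},"only":{"type":"string"},"quiet":{"type":"boolean"},"lines":{"type":"string"}},"required":["segments"],"additionalProperties":false}. segments is one flat list of numbers that holds 1 to 5 rows one after another, with no inner brackets; each row has 5 numbers: the finger opening in mm, then dx, dy, dz in mm, then a turn about the tool's z in rad; each row shifts and turns the commanded pose from where the row before left it, along the tool's axes as they then stand; what a row does not reach is not made up. A row lasts 1/12 s, in which the tool goes at most 41.7 mm and 0.125 rad, less where a joint would pass 70% of its speed; a pose out of reach is approached as far as the arm can. The fingers move at their own pace and stop on an object; clamp_n is the grip in N (left out, the last holds). Time passes only in rows, so rows that do not move let the fingers close. The tool returns the time, the measured TCP pose, the force, the opening and the grip force at its end. only (a regular expression) keeps the lines of the reply that match it, lines (a string "A,B") keeps lines A to B, and quiet returns only ok. Input that does not fit is refused with a message, and nothing moves.
- r.read_state(): the state, without advancing time (a new reading comes with each control period).
- r.grab_frame(name): name is "scene" or "side" or "wrist"; returns the picture (384x512x3 uint8, red, green, blue); there is no depth.
- r.camera_model(name): a dict with "mtx" (3x3 intrinsics, pixels), "D" ([k1, k2, p1, p2, k3] as OpenCV has them; the pictures are not rectified), "extrinsics" (4x4, takes a point from camera to world coordinates). Camera axes: x right, y down, z forward; pixel columns grow to the right and rows downward; lengths in mm; the calibration is good to about 2 mm. A picture is of the moment at which its call begins: read the wrist's pose just before it. camera_model takes no time and is no camera call; for the wrist camera it gives the pose at the moment of the call.
- r.job_done(): hands the job in; it is judged then, once.
The state is a dict: "time_s": time; "q": joint angles; "joint_vel": joint speeds; "joint_torque": joint torques, N m; "tcp_pos": TCP position; "tcp_rot": TCP orientation; "force": force on the tool from outside, world axes, zero at the start; "ft_torque": the same for the moment, N m; "grip_width": finger opening in mm; "grasp_force": force on a finger pad.
Only numpy, scipy, OpenCV 4.12 (cv2) and the standard library are available. Lean on these libraries where they do the work, as an engineer would, in place of code of your own. Each camera call takes 0.05 s, during which the arm holds its last target. There are 200 camera calls.

## Working session

There is one attempt and no reset: what is moved stays moved. The work goes in short steps, Python scripts to look and compute and a tool call to move; the robot and the scene stay as the last step left them, time stands still between calls to the robot, and variables do not carry over. Pictures are saved under pics/ and viewed, at most 10 in all, crops included, and the job is handed in when it is done.

```bash
ls; mkdir -p pics; python3 - <<'E'
from cell import r
import cv2
s=r.read_state(); print(s)
a=[r.grab_frame(n) for n in("scene","side")]
for n,i in zip(("scene","side"),a): cv2.imwrite(f"pics/{n}0.png",cv2.resize(i[:,:,::-1],(800,600)))
for n in("scene","side","wrist"):
    c=r.camera_model(n); print(n,c)
E
```

```text
cell.py
pics
{'time_s': 0.0, 'q': array([-1.34485894,  0.46944844, -0.04858035,  1.53368968,  0.02406738,
        1.14096537, -0.08226875]), 'joint_vel': array([-0.00076468, -0.00042872, -0.00031582, -0.00201636, -0.00077054,
        0.00063213, -0.0007696 ]), 'joint_torque': array([-1.11396469e-05, -5.07975233e+01, -8.08284525e-02, -2.36156756e+01,
       -6.13316917e-02,  3.79461609e-02,  1.79222211e-04]), 'tcp_pos': array([169.99964029, 652.63208941, 221.49643803]), 'tcp_rot': array([-9.94302471e-05,  1.27056203e-01,  9.91895051e-01, -9.58242802e-04]), 'force': array([-0.32844864,  0.03827778,  0.16028326]), 'ft_torque': array([ 0.00505232,  0.05453505, -0.01471469]), 'grasp_force': 0.0, 'grip_width': 86.88008708585402}
scene {'mtx': array([[422.44120374,   0.        , 265.77753218],
       [  0.        , 422.44120374, 194.25057126],
       [  0.        ,   0.        ,   1.        ]]), 'D': array([-0.10360562,  0.        ,  0.        ,  0.        ,  0.        ]), 'extrinsics': array([[ 8.84199982e-01, -3.42609548e-01,  3.17504472e-01,
         2.57148469e+02],
       [-4.
[... 747 characters left out ...]
88741852e+02],
       [ 0.00000000e+00,  0.00000000e+00,  0.00000000e+00,
         1.00000000e+00]])}
wrist {'mtx': array([[298.28340737,   0.        , 257.38082886],
       [  0.        , 298.28340737, 190.13682688],
       [  0.        ,   0.        ,   1.        ]]), 'D': array([-0.0596817,  0.       ,  0.       ,  0.       ,  0.       ]), 'extrinsics': array([[ 2.51742075e-01,  9.34080237e-01,  2.53219349e-01,
         1.00800506e+02],
       [ 9.67792339e-01, -2.42436834e-01, -6.78407701e-02,
         6.70362511e+02],
       [-1.97902510e-03,  2.62142123e-01, -9.65027249e-01,
         3.84531417e+02],
       [ 0.00000000e+00,  0.00000000e+00,  0.00000000e+00,
         1.00000000e+00]])}
```

View pics/scene0.png

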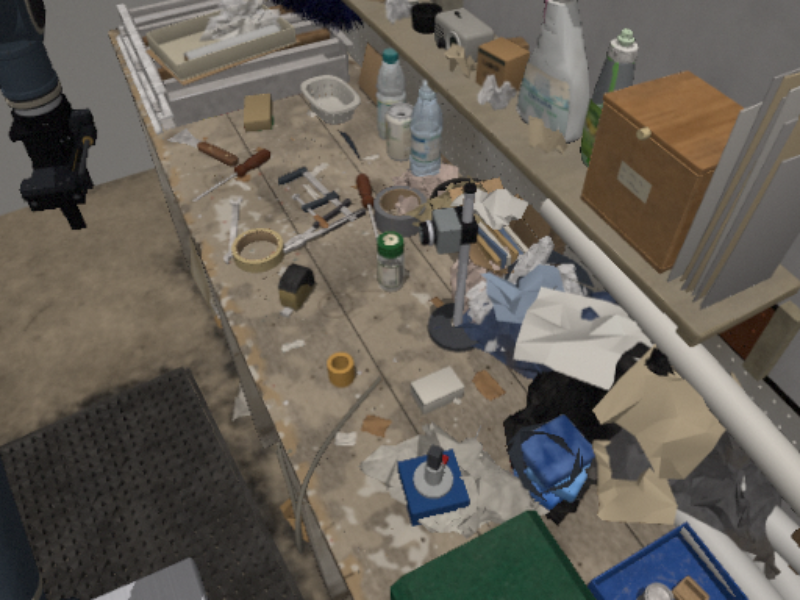

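View pics/side0.png

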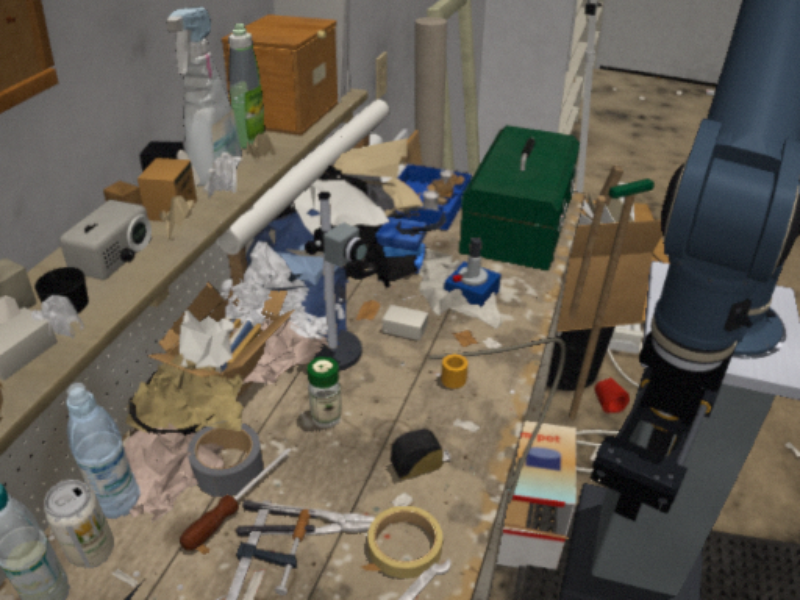

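The scene view (800×600 scaling) shows the sleeve at (341,368), shaft at (435,465), jar at (390,260), tape at (296,285), carton at (437,388), lens at about (426,233). The side view shows the sleeve at (454,370), shaft at (474,265), lens at (358,248), and the green toolbox behind the block.

```bash
cat > h.py <<'E'
import numpy as np, cv2
from cell import r
def ray(c,p):
    u=cv2.undistortPoints(np.array([[p]],float),c["mtx"],c["D"])[0,0]
    E=c["extrinsics"]; d=E[:3,:3]@[u[0],u[1],1]; return E[:3,3],d/np.linalg.norm(d)
def plane(c,p,z):
    o,d=ray(c,p); return o+d*(z-o[2])/d[2]
def tri(*cp):
    A=np.zeros((3,3));b=np.zeros(3);L=[]
    for c,p in cp:
        o,d=ray(c,p);M=np.eye(3)-np.outer(d,d);A+=M;b+=M@o;L.append((M,o))
    x=np.linalg.solve(A,b); return x,[round(float(np.linalg.norm(M@(x-o))),1) for M,o in L]
def proj(c,X):
    E=np.linalg.inv(c["extrinsics"]); return cv2.projectPoints(np.array([X],float),cv2.Rodrigues(E[:3,:3])[0],E[:3,3],c["mtx"],c["D"])[0][0,0]
def mask(img,lo,hi):
    return cv2.inRange(cv2.cvtColor(img,cv2.COLOR_RGB2HSV),np.array(lo),np.array(hi))
def blobs(m,near=None,rad=40,mn=8):
    n,l,s,c=cv2.connectedComponentsWithStats(m)
    return [(s[i].tolist(),c[i].round(1).tolist()) for i in range(1,n) if s[i,4]>=mn and (near is None or np.hypot(*(c[i]-near))<rad)]
E
python3 - <<'E'
from h import *
C={n:r.camera_model(n) for n in("scene","side")}
I={n:r.grab_frame(n) for n in C}
for n in C: np.save(f"{n}0.npy",I[n])
k=.64
P=dict(sleeve=((341,368),(454,370)),shafttop=((436,452),(476,241)),lens=((426,233),(358,250)),jarcap=((390,240),(322,365)),tape=((296,285),(416,452)),carton=((437,388),(404,322)),foot=((458,328),(340,352)),coltop=((468,188),(324,195)))
for a,(p,q) in P.items():
    x,e=tri((C["scene"],np.array(p)*k),(C["side"],np.array(q)*k)); print(a,x.round(),e)
for n,s,h in(("scene",(218,235),(278,298)),("side",(290,237),(303,172))):
    print(n,"orange",blobs(mask(I[n],(8,120,60),(25,255,255)),s,25))
    print("red",blobs(mask(I[n],(0,140,60),(6,255,255))|mask(I[n],(172,140,60),(180,255,255)),h,30,3))
    print("blue",blobs(mask(I[n],(100,120,30),(125,255,255)),h,40,30))
a=I["scene"][255:345,215:315];b=I["side"][130:210,265:345]
o=np.zeros((600,800,3),np.uint8)
def put(c,x,y,w,hh):o[y:y+hh,x:x+w]=cv2.resize(c,(w,hh),interpolation=1)
put(I["scene"][265:340,240:315],0,0,400,400);put(I["side"][140:200,275:335],400,0,400,400)
put(I["scene"][135:175,260:310],0,400,250,200);put(I["side"][140:180,200:250],260,400,250,200)
cv2.imwrite("pics/crop1.png",o[:,:,::-1])
E
```

```text
sleeve [447. 333.  18.] [0.5, 0.5]
shafttop [478.  91. 116.] [1.0, 1.0]
lens [602. 351. 225.] [0.6, 0.6]
jarcap [608. 480. 103.] [1.2, 1.2]
tape [448. 526.  26.] [1.0, 1.0]
carton [565. 235.  12.] [0.2, 0.2]
foot [654. 331.  -1.] [6.5, 6.5]
coltop [658. 336. 298.] [1.2, 1.2]
scene orange [([209, 226, 18, 22, 316], [217.8, 236.0])]
red [([283, 291, 4, 6, 18], [284.4, 293.3])]
blue [([255, 288, 45, 48, 859], [276.3, 313.9])]
side orange [([291, 212, 14, 10, 88], [297.4, 216.2]), ([282, 226, 18, 23, 334], [290.4, 237.1])]
red [([290, 176, 6, 4, 18], [292.4, 177.6])]
blue [([285, 173, 35, 22, 339], [304.4, 184.1])]
```

View pics/crop1.png

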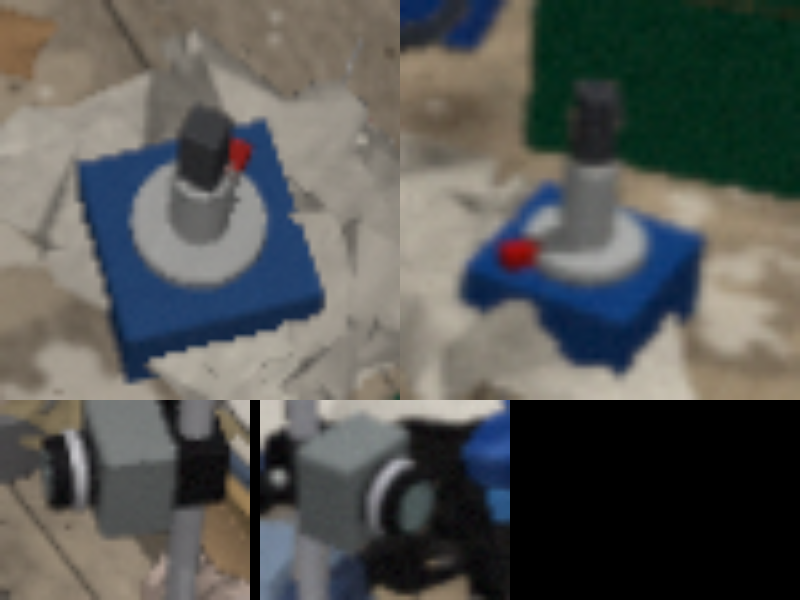

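Crop shows the square end dark, red lug at about scene (285,294), side (292,178); lens front at scene (269.4,149.6), side (231,161.4).

```bash
python3 - <<'E'
from h import *
C={n:r.camera_model(n) for n in("scene","side")}
c,s=C["scene"],C["side"];k=.64
T=lambda p,q:(lambda z:print(z[0].round(1),z[1]))(tri((c,p),(s,q)))
print("lens");T((269.4,149.6),(231,161.4))
print("red");T((284.4,293.3),(292.4,177.6))
print("red z=44",plane(c,(284.4,293.3),45).round(1),plane(s,(292.4,177.6),45).round(1))
print("toolbox");T(np.array((535,515))*k,np.array((462,190))*k);T(np.array((392,582))*k,np.array((555,212))*k)
x=np.load("scene0.npy");y=np.load("side0.npy")
# dark square end / collar
for n,I,h in(("scene",x,(278,292)),("side",y,(304,158))):
    g=cv2.cvtColor(I,cv2.COLOR_RGB2HSV)
    m=((g[:,:,2]<85)&(g[:,:,1]<80)).astype(np.uint8)*255
    print(n,"dark",blobs(m,h,15))
    m=((g[:,:,2]>110)&(g[:,:,1]<45)).astype(np.uint8)*255
    print(n,"grey",blobs(m,h,35,20))
    # blue hull corners
    b=mask(I,(100,120,30),(125,255,255));nn,l,st,ce=cv2.connectedComponentsWithStats(b)
    i=min(range(1,nn),key=lambda i:np.hypot(*(ce[i]-np.array(h)-[0,18]))+(1e3 if st[i,4]<100 else 0))
    pts=np.argwhere(l==i)[:,::-1].astype(np.int32)
    print("hull",cv2.approxPolyDP(cv2.convexHull(pts),2,True)[:,0].tolist())
E
```

```text
lens
[595.9 353.9 224.1] [0.2, 0.2]
red
[505.2 110.9  42.3] [1.7, 1.7]
red z=44 [506.2 110.   45. ] [502.5 115.4  45. ]
toolbox
[537.6 -44.3 140. ] [3.4, 3.4]
[354.5 -34.8 134. ] [0.0, 0.0]
scene dark [([273, 285, 11, 16, 128], [277.9, 292.2])]
scene grey [([229, 278, 40, 45, 872], [247.8, 299.5]), ([270, 280, 7, 11, 32], [272.3, 284.8]), ([265, 296, 25, 22, 322], [276.4, 307.9])]
hull [[299, 322], [264, 335], [255, 296], [289, 288]]
side dark [([300, 152, 9, 13, 93], [303.8, 158.1])]
side grey [([268, 159, 59, 51, 1032], [289.7, 186.3]), ([296, 169, 16, 13, 81], [305.3, 176.9]), ([319, 178, 12, 15, 96], [324.0, 185.7])]
hull [[319, 175], [318, 186], [308, 194], [285, 184], [287, 177], [311, 173]]
```

Call:
drive_effector:
  segments: [87,-32,-22,0,0,87,-32,-22,0,0,87,-32,-22,0,0,87,-32,-22,0,0,87,-32,-22,0,0]

```text
time_s: 0.62
tcp_pos: [298.1, 504.8, 222.4]
tcp_rot: [-0.0, 0.127, 0.992, -0.0]
force: [1.4, 0.3, -0.0]
grip_width: 87.2
grasp_force: 0.0
```

Call:
drive_effector:
  segments: [87,-32,-22,0,0,87,-32,-22,0,0,87,-32,-22,0,0,87,-32,-22,0,0,87,-32,-22,0,0]

```text
time_s: 1.03
tcp_pos: [425.2, 358.0, 222.7]
tcp_rot: [0.0, 0.127, 0.992, 0.0]
force: [1.7, 0.6, -0.7]
grip_width: 86.8
grasp_force: 0.0
```

Call:
drive_effector:
  segments: [87,-28,-19,0,0,87,0,0,0,0,87,0,0,0,0]

```text
time_s: 1.28
tcp_pos: [448.2, 332.0, 222.5]
tcp_rot: [0.0, 0.13, 0.992, -0.0]
force: [-0.9, 1.1, 0.5]
grip_width: 87.1
grasp_force: 0.0
```

```bash
python3 - <<'E'
from h import *
c=r.camera_model("wrist");I=r.grab_frame("wrist");np.save("w1.npy",I);s=r.read_state();print(s["q"].round(3))
cv2.imwrite("pics/w1.png",I[:,:,::-1])
print(proj(c,s["tcp_pos"]))
print(blobs(mask(I,(8,120,60),(25,255,255)),None,0,100))
E
```

```text
[-0.793  0.276  0.093  1.821 -0.03   1.046  0.626]
[261.05322839 231.37964963]
[([242, 149, 35, 39, 773], [258.6, 168.7]), ([80, 234, 29, 51, 715], [91.2, 259.1]), ([407, 234, 28, 52, 706], [423.3, 259.0]), ([232, 291, 280, 22, 3584], [380.3, 303.7])]
```

View pics/w1.png

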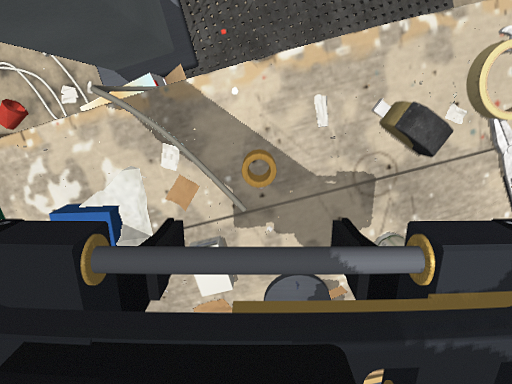

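The wrist view shows the sleeve ring at (259,169), between and ahead of the open fingers, with the bore visible.

```bash
cat >> h.py <<'E'
def sleeve(n,I,near):
    """outer blob + bright top face ellipse + bore"""
    m=mask(I,(8,110,50),(26,255,255));k,l,s,c=cv2.connectedComponentsWithStats(m)
    i=min((i for i in range(1,k) if s[i,4]>150),key=lambda i:np.hypot(*(c[i]-near)))
    b=(l==i).astype(np.uint8);cs,hi=cv2.findContours(b,cv2.RETR_CCOMP,cv2.CHAIN_APPROX_NONE)
    return [(len(q),[np.round(v,1).tolist() if not np.isscalar(v) else round(v,1) for v in cv2.fitEllipse(q)]) for q in cs if len(q)>15],s[i].tolist(),c[i]
def tool(d):
    from scipy.spatial.transform import Rotation as R
    q=r.read_state()["tcp_rot"]; return R.from_quat([q[1],q[2],q[3],q[0]]).inv().apply(d)
E
python3 - <<'E'
from h import *
c=r.camera_model("wrist");I=np.load("w1.npy")
e,s,ce=sleeve("w",I,(259,169));print(e,s)
for z in(20,40):print(z,plane(c,ce,z).round(1))
for q in e: print(plane(c,q[1][0],40).round(1))
t=r.read_state();print(t["tcp_pos"]);print(tool(plane(c,ce,20)-t["tcp_pos"]))
S=np.load("scene0.npy");D=np.load("side0.npy")
for n,J,p in(("scene",S,(218,236)),("side",D,(290,237))):
    e,s,ce=sleeve(n,J,p);cc=r.camera_model(n);print(n,e,s,[plane(cc,q[1][0],40).round(1) for q in e],plane(cc,ce,20).round(1))
o=np.hstack([cv2.resize(I[140:200,230:290],(400,400)),cv2.resize(S[215:255,198:238],(400,400))])
cv2.imwrite("pics/crop2.png",o[:,:,::-1])
E
```

```text
[(103, [[258.6, 168.3], [33.8, 37.2], 176.9]), (53, [[258.5, 166.9], [16.8, 21.0], 86.4])] [242, 149, 35, 39, 789]
20 [447.  334.9  20. ]
40 [443.2 335.8  40. ]
[442.6 335.9  40. ]
[441.  336.2  40. ]
[446.64885837 334.0203552  222.44601686]
[ -0.21829832   0.88641507 202.44613895]
scene [(58, [[217.8, 236.0], [17.1, 22.4], 171.7])] [209, 225, 18, 23, 327] [array([441.2, 317.8,  40. ])] [445.8 331.7  20. ]
side [(62, [[290.4, 237.1], [17.1, 23.3], 6.9])] [282, 226, 18, 23, 337] [array([441.4, 358.2,  40. ])] [446.2 336.6  20. ]
```

View pics/crop2.png

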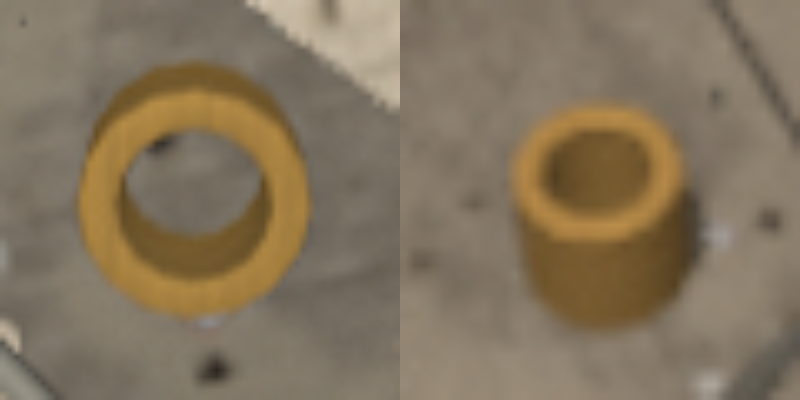

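The crop shows the sleeve's bright top face: wrist-image centre about (259,170), scene-image centre about (217.7,231.8).

```bash
python3 - <<'E'
from h import *
c=r.camera_model("wrist");cs=r.camera_model("scene")
a,b=(258.8,169.8),(217.6,231.8)
x,e=tri((c,a),(cs,b));print(x.round(1),e,plane(c,a,40).round(1),plane(cs,b,40).round(1))
t=r.read_state();print(t["tcp_pos"]);print(tool(plane(c,a,40)-t["tcp_pos"]))
E
```

```text
[446.9 335.2  31.6] [0.8, 0.8] [444.4 335.7  40. ] [445.7 329.4  40. ]
[446.64885837 334.0203552  222.44601686]
[  2.43761012   0.99553207 182.44781457]
```

Call:
drive_effector:
  segments: [87,1.5,1,40,0,87,0,0,40,0,87,0,0,30,0,87,0,0,0,0,87,0,0,0,0]

```text
time_s: 1.75
tcp_pos: [443.6, 336.5, 111.6]
tcp_rot: [-0.001, 0.126, 0.992, -0.001]
force: [0.7, -0.1, 0.7]
grip_width: 87.3
grasp_force: 0.0
```

```bash
python3 - <<'E'
from h import *
t=r.read_state();c=r.camera_model("wrist");I=r.grab_frame("wrist");np.save("w2.npy",I)
e,s,ce=sleeve("w",I,proj(c,[445,335,30]));print(e,s,t["tcp_pos"],proj(c,[445,335,40]))
x,y=[int(v) for v in ce];g=cv2.cvtColor(I,cv2.COLOR_RGB2HSV)
m=mask(I,(8,110,130),(26,255,255));m[:y-40]=0;m[y+40:]=0;m[:,:x-40]=0;m[:,x+40:]=0
cs,_=cv2.findContours(m,cv2.RETR_CCOMP,cv2.CHAIN_APPROX_NONE)
for q in cs:
  if len(q)>30:
    f=cv2.fitEllipse(q);p=plane(c,f[0],40);print("top",len(q),np.round(f[0],1),np.round(f[1],1),p.round(1),tool(p-t["tcp_pos"]).round(1))
o=np.hstack([cv2.resize(I[y-40:y+40,x-40:x+40],(400,400)),cv2.cvtColor(cv2.resize(m[y-40:y+40,x-40:x+40],(400,400)),8)])
cv2.imwrite("pics/crop3.png",o[:,:,::-1])
E
```

```text
[(152, [[255.4, 200.4], [48.6, 55.8], 2.6]), (64, [[255.6, 197.7], [18.4, 27.1], 92.0])] [231, 172, 50, 57, 1845] [443.5590211  336.53678217 111.58209587] [256.97534206 201.46559575]
top 137 [255.2 204.3] [46.4 48.7] [447. 333.  40.] [-4.3 -2.7 71.6]
top 93 [255.2 204.7] [32.1 34.1] [447.3 332.9  40. ] [-4.5 -2.7 71.6]
```

View pics/crop3.png

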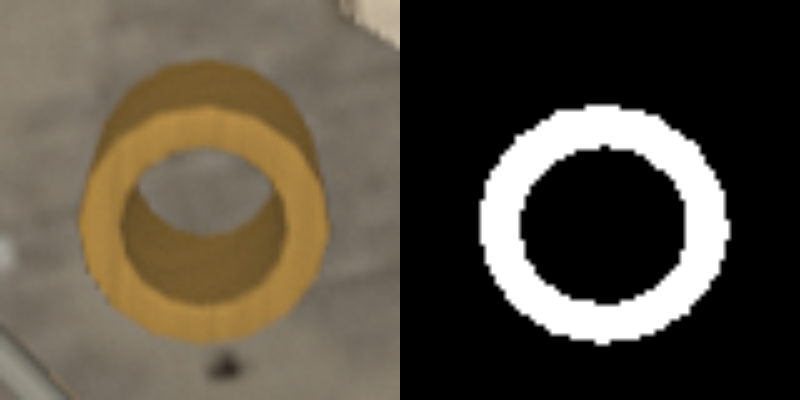

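The bright-face mask isolates the top ring cleanly, with its centre at (255.2,204.4).

```bash
python3 - <<'E'
from h import *
c2=r.camera_model("wrist");print(c2["extrinsics"][:3,3],r.read_state()["tcp_pos"])
c1=dict(c2);E=c2["extrinsics"].copy();E[:3,3]+=np.array([448.0,332.4,222.5])-np.array([445.9,333.6,111.6])*0-r.read_state()["tcp_pos"];c1["extrinsics"]=E
def top(I,x,y,w,v):
    m=mask(I,(8,110,v),(26,255,255));k=np.zeros_like(m);k[y-w:y+w,x-w:x+w]=m[y-w:y+w,x-w:x+w]
    q=max(cv2.findContours(k,0,1)[0],key=len);return cv2.fitEllipse(q)
V={}
for n,I,x,y,w in(("w1",np.load("w1.npy"),259,169,25),("w2",np.load("w2.npy"),255,204,40),("scene",np.load("scene0.npy"),218,236,20),("side",np.load("side0.npy"),290,237,18)):
    f=top(I,x,y,w,130);print(n,np.round(f[0],1),np.round(f[1],1));V[n]=f[0]
C={"w1":c1,"w2":c2,"scene":r.camera_model("scene"),"side":r.camera_model("side")}
for k in(("w1","w2"),("scene","side"),("w2","scene","side"),("w1","scene","side")):
    x,e=tri(*[(C[n],V[n]) for n in k]);print(k,x.round(1),e)
for n in C:print(n,plane(C[n],V[n],40).round(1),plane(C[n],V[n],32).round(1))
E
```

```text
[375.78246557 354.35318102 276.3382383 ] [445.11699295 337.29378301 113.4079408 ]
w1 [258.7 169.9] [33.3 33.8]
w2 [255.2 204.3] [46.4 48.7]
scene [217.2 231.8] [12.9 16.4]
side [291. 232.] [11.5 16.3]
('w1', 'w2') [441.2 335.6  65.9] [0.5, 0.5]
('scene', 'side') [446.2 333.6  34.7] [0.1, 0.1]
('w2', 'scene', 'side') [447.6 333.5  35.3] [3.1, 1.7, 1.4]
('w1', 'scene', 'side') [446.5 333.7  34.7] [0.6, 0.4, 0.2]
w1 [446.1 334.   40. ] [447.6 333.6  32. ]
w2 [449.4 333.7  40. ] [451.9 333.   32. ]
scene [444.8 329.8  40. ] [446.6 335.5  32. ]
side [445.  339.5  40. ] [447.  330.6  32. ]
```

```bash
cat >> h.py <<'E'
def top(I,x,y,w,v=130):
    x,y=int(x),int(y)
    m=mask(I,(8,110,v),(26,255,255));k=np.zeros_like(m);k[y-w:y+w,x-w:x+w]=m[y-w:y+w,x-w:x+w]
    q=max(cv2.findContours(k,0,1)[0],key=len);return cv2.fitEllipse(q)
E
python3 - <<'E'
from h import *
for i in range(6):
    t=r.read_state();c=r.camera_model("wrist");I=r.grab_frame("wrist");f=top(I,255,204,40)
    p=plane(c,f[0],40);print(t["tcp_pos"].round(1),t["tcp_rot"].round(4),np.round(f[0],1),p.round(1),tool(p-t["tcp_pos"]).round(1),(c["extrinsics"][:3,3]-t["tcp_pos"]).round(1))
E
```

```text
[445.1 337.3 113.4] [1.000e-04 1.259e-01 9.920e-01 6.000e-04] [253.4 201.7] [446.8 332.9  40. ] [-2.7 -4.1 73.4] [-69.3  17.1 162.9]
[446.  337.5 114.4] [9.000e-04 1.263e-01 9.920e-01 1.400e-03] [252.6 200.2] [446.7 332.8  40. ] [-1.7 -4.6 74.4] [-69.6  16.9 162.8]
[446.4 337.4 114.9] [0.0013 0.1265 0.992  0.0018] [252.4 199.3] [446.5 332.8  40. ] [-1.1 -4.8 74.8] [-69.8  16.8 162.8]
[446.5 337.2 114.9] [0.0014 0.1267 0.9919 0.0018] [252.7 199.1] [446.5 332.8  40. ] [-0.9 -4.5 74.9] [-69.8  16.8 162.8]
[446.4 336.9 114.7] [0.0013 0.1268 0.9919 0.0017] [253.1 199.2] [446.5 332.8  40. ] [-1.  -4.2 74.7] [-69.7  16.9 162.8]
[446.3 336.6 114.4] [0.0011 0.1269 0.9919 0.0014] [253.5 199.3] [446.5 332.8  40. ] [-1.1 -3.8 74.4] [-69.7  17.  162.8]
```

Call:
drive_effector:
  segments: [87,-1.7,-2.2,15,0,87,0,0,20,0,87,0,0,15,0,87,0,0,0,0,87,0,0,0,0]

```text
time_s: 2.52
tcp_pos: [446.5, 332.9, 62.7]
tcp_rot: [-0.0, 0.127, 0.992, -0.0]
force: [0.6, 0.5, -0.3]
grip_width: 86.9
grasp_force: 0.0
```

Call:
drive_effector:
  segments: [87,0,0,10,0,87,0,0,5,0,87,0,0,0,0,87,0,0,0,0,87,0,0,0,0]

```text
time_s: 2.93
tcp_pos: [446.7, 333.2, 47.9]
tcp_rot: [0.0, 0.127, 0.992, 0.0]
force: [1.2, 0.2, -0.9]
grip_width: 87.1
grasp_force: 0.0
```

Accurate. Down 34.5 to TCP z≈13, then grip.

Call:
drive_effector:
  segments: [87,0,0,15,0,87,0,0,12,0,87,0,0,7.5,0,87,0,0,0,0,87,0,0,0,0]

```text
time_s: 3.35
tcp_pos: [446.2, 332.8, 12.5]
tcp_rot: [-0.0, 0.127, 0.992, -0.0]
force: [0.1, -0.2, 0.2]
grip_width: 87.0
grasp_force: 0.0
```

Call:
drive_effector:
  segments: [55,0,0,0,0,45,0,0,0,0,36,0,0,0,0,36,0,0,0,0,36,0,0,0,0]
  clamp_n: 25

```text
time_s: 3.77
tcp_pos: [446.7, 333.2, 13.4]
tcp_rot: [0.0, 0.127, 0.992, 0.0]
force: [0.1, -0.3, -0.3]
grip_width: 61.4
grasp_force: 0.0
```

Call:
drive_effector:
  segments: [36,0,0,0,0,36,0,0,0,0,36,0,0,0,0]

```text
time_s: 4.02
tcp_pos: [446.5, 333.1, 13.1]
tcp_rot: [0.0, 0.127, 0.992, 0.0]
force: [-0.5, 0.6, 1.0]
grip_width: 42.2
grasp_force: 0.9
```

Call:
drive_effector:
  segments: [36,0,0,0,0,36,0,0,0,0,36,0,0,-10,0,36,0,0,-20,0,36,0,0,-30,0]

```text
time_s: 4.43
tcp_pos: [444.7, 331.5, 71.8]
tcp_rot: [-0.002, 0.127, 0.992, -0.002]
force: [0.0, 0.7, -0.5]
grip_width: 40.8
grasp_force: 24.9
```

Call:
drive_effector:
  segments: [36,0,0,-40,0,36,0,0,-40,0,36,-6,-12,-30,0,36,-18,-32,0,0,36,-18,-32,0,0]

```text
time_s: 4.85
tcp_pos: [468.7, 250.1, 186.1]
tcp_rot: [0.002, 0.125, 0.992, 0.002]
force: [0.1, -1.6, -1.7]
grip_width: 40.7
grasp_force: 24.9
```

Call:
drive_effector:
  segments: [36,-18,-32,0,0,36,-18,-32,0,0,36,-18,-32,0,0,36,-18,-30,0,0,36,-12,-16,0,0]

```text
time_s: 5.27
tcp_pos: [513.5, 85.2, 183.6]
tcp_rot: [0.0, 0.13, 0.992, -0.001]
force: [-0.2, -0.2, -2.2]
grip_width: 41.0
grasp_force: 24.9
```

Call:
drive_effector:
  segments: [36,-6,-8,0,0,36,0,0,0,0,36,0,0,0,0,36,0,0,0,0,36,0,0,0,0]

```text
time_s: 5.68
tcp_pos: [516.7, 83.3, 182.9]
tcp_rot: [-0.0, 0.125, 0.992, 0.0]
force: [0.1, -0.5, -2.3]
grip_width: 40.8
grasp_force: 24.9
```

```bash
python3 - <<'E'
from h import *
t=r.read_state();c=r.camera_model("wrist");I=r.grab_frame("wrist");np.save("w3.npy",I);np.save("w3c.npy",c["extrinsics"])
print(t["tcp_pos"],proj(c,[478,91,123]),proj(c,t["tcp_pos"]))
cv2.imwrite("pics/w3.png",cv2.resize(I[:,:,::-1],(800,600)))
E
```

```text
[516.6920148   83.27176942 182.93818771] [255.35699187 153.50931368] [258.44531745 234.53463452]
```

View pics/w3.png

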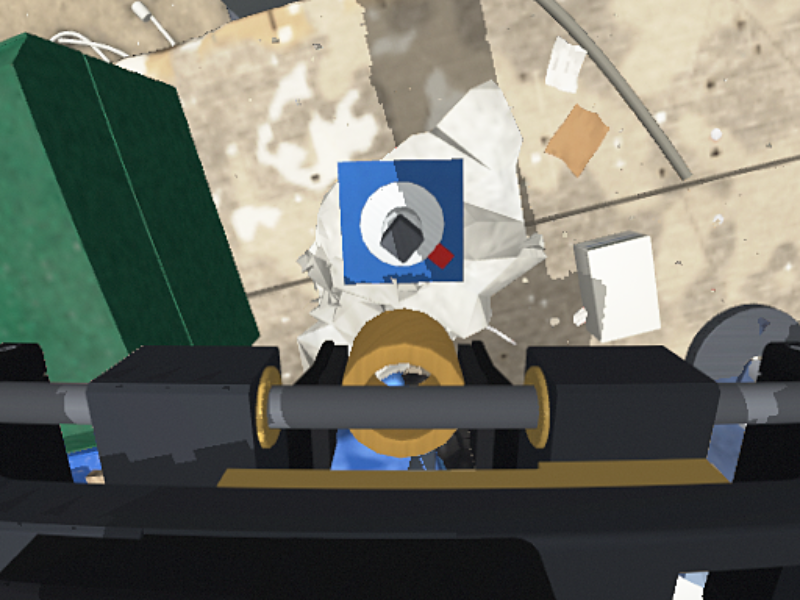

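The wrist view shows the sleeve held upright at bottom centre, the block at 800-scale (338..465,157..283), collar centre near (402,222), dark square top near (403,232), and the lug at (440,256).

```bash
cat >> h.py <<'E'
def shaft(I,c,near):
    x,y=[int(v) for v in near]
    w=45;sub=np.zeros(I.shape[:2],np.uint8);sub[max(0,y-w):y+w,x-w:x+w]=255
    out={}
    g=cv2.cvtColor(I,cv2.COLOR_RGB2HSV)
    red=(mask(I,(0,130,50),(8,255,255))|mask(I,(170,130,50),(180,255,255)))&sub
    out["red"]=max(blobs(red),key=lambda b:b[0][4])
    blue=mask(I,(100,120,40),(128,255,255))&sub
    q=max(cv2.findContours(blue,0,1)[0],key=cv2.contourArea)
    out["blue"]=cv2.minAreaRect(cv2.convexHull(q))
    wh=((g[:,:,2]>120)&(g[:,:,1]<50)).astype(np.uint8)*255&sub
    dk=((g[:,:,2]<110)&(g[:,:,1]<70)).astype(np.uint8)*255&sub
    out["dark"]=[b for b in blobs(dk,near,20)]
    # collar: pixels inside blue hull not blue
    hull=np.zeros_like(sub);cv2.fillConvexPoly(hull,cv2.convexHull(q),255)
    hole=hull&~cv2.morphologyEx(blue,cv2.MORPH_OPEN,np.ones((2,2)))
    n,l,s,ce=cv2.connectedComponentsWithStats(hole);i=1+np.argmax(s[1:,4]);out["hole"]=(s[i].tolist(),ce[i].round(1).tolist())
    return out
E
python3 - <<'E'
from h import *
c=r.camera_model("wrist");c["extrinsics"]=np.load("w3c.npy");I=np.load("w3.npy")
o=shaft(I,c,(257,142))
for k,v in o.items():print(k,v)
p=plane(c,o["blue"][0],40);print("block",p.round(1))
R=plane(c,o["red"][1],46);print("lug",R.round(1))
g=cv2.cvtColor(I,cv2.COLOR_RGB2HSV)[:,:,2]
print(g[126:172,236:280:1][::2,::2])
E
```

```text
red ([274, 156, 16, 16, 146], [281.7, 163.6])
blue ((256.0496826171875, 141.531982421875), (77.97312927246094, 79.18608093261719), 89.06080627441406)
dark [([244, 137, 27, 31, 452], [258.2, 151.5])]
hole ([231, 117, 61, 57, 2485], [259.5, 145.2])
block [477.7  91.3  40. ]
lug [505.2 111.2  46. ]
[[248 255 251 252 253 251 252 253 252 250 252 183 170 171 167 169 171 169
  168 173 178 142]
 [255 254 251 251 252 252 251 252 252 252 250 255 160 169 170 168 166 169
  166 168 171 176]
 [251 251 252 251 250 252 252 251 252 254 255 255 164 164 165 170 167 164
  168 168 166 170]
 [252 250 250 252 251 250 251 255 255 185 199 154 148 166 167 164 170 166
  165 169 167 167]
 [250 252 249 249 251 251 255 174 115 121 112 114 112 106 136 168 163 167
  167 164 168 168]
 [250 250 251 250 248 255 139 141 242 155 146 168 156 127 106 132 167 162
  167 168 164 166]
 [250 250 249 250 250 251 147 238 226  46  41 107 168 159 159 129 162 167
  162 167 166 163]
 [250 251 249 249 252 216 238 191  89  42  53  45  50 167 166 151 108 167
  170 161 164 168]
 [250 249 250 248 253 222 173 147  38  67  75  59  46  46 1
[... 636 characters left out ...]
2  70  72  73  74  76  61 175
  170 163 159 173]
 [255 245 247 248 239 100 116 116 115  71  73  70  74  75  73  63 153 158
  159 169 169 148]
 [212 251 244 246 247 255 106 108 116  65  72  71  70  73  60 196 159 165
  157 163 162 141]
 [194 209 250 243 244 245 255 132 103  62  72  73  69  58 212 252 147 159
  167 152 139 141]
 [195 196 178 249 244 244 245 252 215  95  69  73  63 120 254 246 251 150
  161 133 142 144]
 [193 192 194 191 240 249 245 245 248 241  64  62  88 255 243 246 255 156
  109 124 132 145]
 [195 193 195 194 192 193 227 246 250 251 255 184 255 252 243 210 166 195
  105 117 124 130]
 [194 196 195 195 195 197 194 191 197 203 172 205 201 169 185 188 189 193
  196 117 119 125]]
```

```bash
python3 - <<'E'
from h import *
c=r.camera_model("wrist");c["extrinsics"]=np.load("w3c.npy");I=np.load("w3.npy")
g=cv2.cvtColor(I,cv2.COLOR_RGB2HSV)
m=((g[:,:,2]<100)&(g[:,:,1]<90)).astype(np.uint8)*255
n,l,s,ce=cv2.connectedComponentsWithStats(m);i=l[150,258];print(s[i],ce[i])
q=np.argwhere(l==i)[:,::-1].astype(np.int32);rc=cv2.minAreaRect(q);print(rc)
for p in ((257.2,152.5),rc[0],*cv2.boxPoints(rc)):print(np.round(p,1),plane(c,p,123).round(1),plane(c,p,118).round(1))
# static cameras: top of dark blob
for nm,x,y,rr in(("scene",(278,292),0,0),("side",(304,158),0,0)):
    J=np.load(nm+"0.npy");g=cv2.cvtColor(J,cv2.COLOR_RGB2HSV);m=((g[:,:,2]<85)&(g[:,:,1]<80)).astype(np.uint8);n,l,s,ce=cv2.connectedComponentsWithStats(m);i=l[x[1],x[0]]
    b=(l==i);cc=r.camera_model(nm);print(nm,s[i],ce[i],"mid square z=106:",plane(cc,ce[i],106).round(1))
    V=ce[i]; globals()[nm]=(cc,V)
print(tri(scene,side))
print("proj",proj(c,[477.7,91.3,123]),proj(c,[477.7,91.3,89]))
E
```

```text
[244 137  27  31 433] [258.42032333 151.38568129]
((257.0409851074219, 151.95079040527344), (23.046640396118164, 23.1746768951416), 39.80556869506836)
[257.2 152.5] [477.6  92.5 123. ] [478.3  92.4 118. ]
[257. 152.] [477.2  92.5 123. ] [477.8  92.3 118. ]
[240.8 153.5] [475.3  80.4 123. ] [475.9  80.  118. ]
[255.6 135.7] [465.2  94.5 123. ] [465.6  94.4 118. ]
[273.3 150.4] [479.1 104.6 123. ] [479.8 104.7 118. ]
[258.5 168.2] [489.5  90.5 123. ] [490.4  90.3 118. ]
scene [273 285  11  16 128] [277.8515625 292.2265625] mid square z=106: [477.2  91.1 106. ]
side [300 152   9  13  93] [303.77419355 158.06451613] mid square z=106: [477.9  96.6 106. ]
(array([478.4042458 ,  92.39836002, 103.19881973]), [0.4, 0.4])
proj [255.64445067 153.02440816] [255.85106952 147.45845599]
```

Call:
drive_effector:
  segments: [36,0,0,0,0,36,0,0,0,0]

```text
time_s: 5.9
tcp_pos: [517.1, 81.9, 183.0]
tcp_rot: [-0.0, 0.126, 0.992, 0.0]
force: [-0.2, -0.9, -1.1]
grip_width: 40.8
grasp_force: 24.9
```

```bash
python3 - <<'E'
from h import *
t=r.read_state();print(t["tcp_pos"],t["q"].round(3),tool(np.array([477.6,92.1,150])-t["tcp_pos"]))
E
```

```text
[517.06926964  81.93132256 182.97375163] [-0.416  0.263  0.214  1.947 -0.069  0.939  1.149] [40.74973854 -0.05148286 32.98408255]
```

Call:
drive_effector:
  segments: [36,12,0,5,0,36,16,0,10,0,36,9,0,10,0,36,3.7,0,0,0,36,0,0,0,0]

```text
time_s: 6.32
tcp_pos: [477.0, 91.7, 157.8]
tcp_rot: [-0.001, 0.126, 0.992, -0.0]
force: [-0.9, -0.3, -0.4]
grip_width: 41.0
grasp_force: 24.9
```

Call:
drive_effector:
  segments: [36,0,0,0,0,36,0,0,0,0,36,0,0,0,0,36,0,0,0,0,36,0,0,0,0]

```text
time_s: 6.73
tcp_pos: [478.4, 91.2, 158.3]
tcp_rot: [0.0, 0.127, 0.992, 0.0]
force: [1.1, -0.1, -1.9]
grip_width: 41.0
grasp_force: 24.9
```

```bash
python3 - <<'E'
from h import *
t=r.read_state();print(t["tcp_pos"],tool(np.array([477.6,92.1,150])-t["tcp_pos"]))
for n in("scene","side","wrist"):np.save(n+"4.npy",r.grab_frame(n));np.save(n+"4c.npy",r.camera_model(n)["extrinsics"])
S,D,W=[np.load(n+"4.npy") for n in("scene","side","wrist")]
a,b=S[250:325,245:320],D[125:185,270:330]
cv2.imwrite("pics/c4.png",np.hstack([cv2.resize(a,(400,400)),cv2.resize(b,(400,400))])[:,:,::-1])
E
```

```text
[478.35347281  91.23736473 158.25193783] [0.95090745 0.64179805 8.25167917]
```

View pics/c4.png

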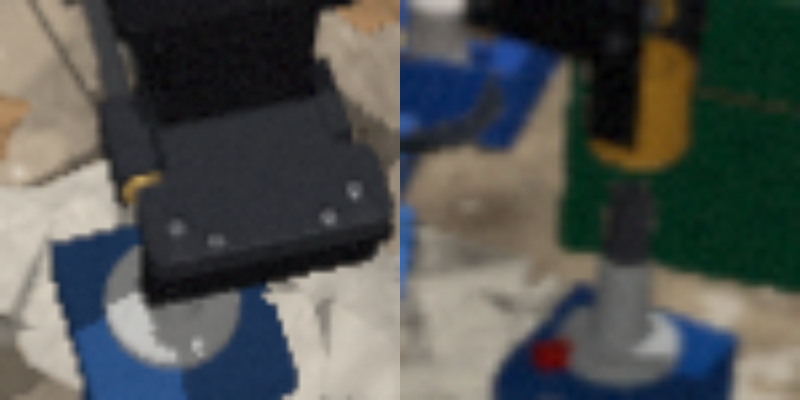

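The side crop shows the sleeve axis (x≈643) lining up with the extrapolated shaft axis. I'll lower it gently.

Call:
drive_effector:
  segments: [36,0,0,8,0,36,0,0,8,0,36,0,0,6,0,36,0,0,5,0,36,0,0,0,0]

```text
time_s: 7.3
tcp_pos: [476.9, 91.1, 129.5]
tcp_rot: [-0.001, 0.127, 0.992, -0.001]
force: [-0.0, -0.4, -1.7]
grip_width: 41.1
grasp_force: 24.9
```

Call:
drive_effector:
  segments: [36,0,0,5,0,36,0,0,5,0,36,0,0,5,0,36,0,0,5,0,36,0,0,0,0]

```text
time_s: 7.72
tcp_pos: [477.2, 91.1, 109.9]
tcp_rot: [-0.001, 0.127, 0.992, -0.0]
force: [-0.1, -0.1, -1.8]
grip_width: 41.0
grasp_force: 24.9
```

Call:
drive_effector:
  segments: [36,0,0,4,0,36,0,0,4,0,36,0,0,4,0,36,0,0,3,0,36,0,0,0,0]

```text
time_s: 8.13
tcp_pos: [477.6, 91.3, 95.4]
tcp_rot: [-0.0, 0.127, 0.992, -0.0]
force: [-0.4, 0.3, -1.0]
grip_width: 40.8
grasp_force: 24.9
```

Call:
drive_effector:
  segments: [36,0,0,3,0,36,0,0,3,0,36,0,0,0,0]

```text
time_s: 8.38
tcp_pos: [477.7, 91.3, 89.5]
tcp_rot: [-0.0, 0.127, 0.992, -0.0]
force: [-0.1, -0.9, -1.5]
grip_width: 40.9
grasp_force: 24.9
```

Call:
drive_effector:
  segments: [36,0,0,6,0,36,0,0,6,0,36,0,0,5,0,36,0,0,4,0,36,0,0,0,0]

```text
time_s: 8.8
tcp_pos: [477.5, 91.4, 68.0]
tcp_rot: [-0.001, 0.127, 0.992, -0.0]
force: [-0.3, 1.2, -1.3]
grip_width: 40.5
grasp_force: 24.9
```

Call:
drive_effector:
  segments: [36,0,0,3,0,36,0,0,2,0,36,0,0,1,0,36,0,0,1,0,36,0,0,0,0]

```text
time_s: 9.22
tcp_pos: [477.8, 91.3, 61.9]
tcp_rot: [-0.0, 0.127, 0.992, 0.0]
force: [0.5, 0.1, -2.0]
grip_width: 40.7
grasp_force: 24.9
```

Call:
drive_effector:
  segments: [36,0,0,1,0,36,0,0,1,0,36,0,0,0,0,36,0,0,0,0]

```text
time_s: 9.55
tcp_pos: [478.0, 91.3, 61.0]
tcp_rot: [0.0, 0.127, 0.992, 0.0]
force: [-2.1, 0.0, 8.0]
grip_width: 41.0
grasp_force: 24.9
```

Contact at z 61, exactly the seated height. I'll open the gripper and rise.

Call:
drive_effector:
  segments: [60,0,0,-1,0,87,0,0,0,0,87,0,0,0,0,87,0,0,0,0,87,0,0,0,0]

```text
time_s: 9.97
tcp_pos: [477.9, 91.3, 60.9]
tcp_rot: [-0.0, 0.127, 0.992, -0.0]
force: [0.3, 0.3, -0.0]
grip_width: 66.2
grasp_force: 0.0
```

Call:
drive_effector:
  segments: [87,0,0,0,0,87,0,0,-10,0,87,0,0,-12,0,87,0,0,-10,0,87,0,0,0,0]

```text
time_s: 10.38
tcp_pos: [479.5, 91.6, 95.3]
tcp_rot: [0.002, 0.127, 0.992, 0.001]
force: [0.7, -0.1, 0.4]
grip_width: 85.9
grasp_force: 0.0
```

Call:
drive_effector:
  segments: [87,0,0,0,-0.1,87,0,0,0,-0.1,87,0,0,0,-0.12,87,0,0,0,-0.12,87,0,0,0,-0.12]

```text
time_s: 10.8
tcp_pos: [477.8, 91.4, 93.1]
tcp_rot: [-0.0, -0.155, 0.988, 0.0]
force: [-0.7, -0.3, 0.5]
grip_width: 87.0
grasp_force: 0.0
```

Call:
drive_effector:
  segments: [87,0,0,0,-0.12,87,0,0,0,-0.1,87,0,0,0,-0.1,87,0,0,0,0,87,0,0,0,0]

```text
time_s: 11.22
tcp_pos: [477.8, 91.2, 93.0]
tcp_rot: [-0.0, -0.306, 0.952, 0.0]
force: [-0.2, -0.5, 0.1]
grip_width: 87.3
grasp_force: 0.0
```

```bash
python3 - <<'E'
from h import *
t=r.read_state();a=tool(np.eye(3))[:,1];print(t["tcp_pos"],t["q"].round(3),np.degrees(np.arctan2(a[1],a[0])))
c=r.camera_model("wrist");np.save("w5.npy",r.grab_frame("wrist"));np.save("w5c.npy",c["extrinsics"]);I=np.load("w5.npy")
print(proj(c,[477.6,92,123]),proj(c,[477.6,92,88]),proj(c,[477.6+35*.81,92+35*.586,44]))
m=mask(I,(0,130,50),(8,255,255))|mask(I,(170,130,50),(180,255,255));print([(b,plane(c,b[1],45).round(1)) for b in blobs(m,None,0,30)])
S,D=r.grab_frame("scene"),r.grab_frame("side")
for n,J,p in(("scene",S,(277,305)),("side",D,(305,175))):
    cc=r.camera_model(n);f=top(J,*proj(cc,[477.6,92,80]),25);print(n,np.round(f[0],1),np.round(f[1],1),proj(cc,[477.6,92,88]))
cv2.imwrite("pics/c5.png",np.hstack([cv2.resize(I[:,:,::-1],(400,300)),cv2.resize(D[140:200,270:350][:,:,::-1],(400,300))]))
E
```

```text
[477.8374622   91.1913311   93.01471075] [-0.263  0.332 -0.014  2.099  0.007  0.711  1.911] 125.6597189779092
[259.99128461 260.51222066] [259.51315545 232.4139198 ] [259.20519014 251.44281553]
[]
scene [277.6 299.1] [16.1 30.7] [277.48303678 296.04828412]Traceback (most recent call last):
  File "<stdin>", line 8, in <module>
  File "h.py", line 32, in top
    q=max(cv2.findContours(k,0,1)[0],key=len);return cv2.fitEllipse(q)
                                                     ~~~~~~~~~~~~~~^^^
cv2.error: OpenCV(4.12.0) /io/opencv/modules/imgproc/src/shapedescr.cpp:361: error: (-201:Incorrect size of input array) There should be at least 5 points to fit the ellipse in function 'fitEllipseNoDirect'
```

Call:
drive_effector:
  segments: [60,0,0,0,0,40,0,0,0,0,25,0,0,0,0,10,0,0,0,0,10,0,0,0,0]
  clamp_n: 55

```text
time_s: 11.78
tcp_pos: [477.9, 91.4, 93.0]
tcp_rot: [0.0, -0.308, 0.952, 0.0]
force: [-0.8, -1.0, 0.3]
grip_width: 61.7
grasp_force: 0.0
```

Call:
drive_effector:
  segments: [10,0,0,0,0,10,0,0,0,0,10,0,0,0,0,10,0,0,0,0,10,0,0,0,0]

```text
time_s: 12.2
tcp_pos: [477.9, 91.3, 93.0]
tcp_rot: [0.0, -0.308, 0.952, 0.0]
force: [-0.4, 0.3, -0.9]
grip_width: 28.2
grasp_force: 0.0
```

Call:
drive_effector:
  segments: [10,0,0,0,0,10,0,0,0,0,10,0,0,0,0]

```text
time_s: 12.45
tcp_pos: [477.8, 91.4, 93.0]
tcp_rot: [-0.0, -0.308, 0.952, 0.0]
force: [-0.2, 0.3, -1.0]
grip_width: 15.8
grasp_force: 55.0
```

```bash
python3 - <<'E'
from h import *
# refine camera pose: column axis & lens
C={n:r.camera_model(n) for n in("scene","side")}
I={n:np.load(n+"0.npy") for n in C}
c,s=C["scene"],C["side"]
# profile of column just above box and at foot
for n in C:
    pts=[]
    for z in(20,60,100,140,290):
        X=[656,334,z];u,v=proj(C[n],X);v=int(round(v));row=cv2.cvtColor(I[n],cv2.COLOR_RGB2HSV)[v,int(u)-14:int(u)+15]
        print(n,z,round(u,1),v,row[:,2].tolist())
E
```

```text
scene 20 291.7 205 [63, 61, 64, 66, 64, 62, 64, 62, 61, 57, 64, 75, 88, 102, 116, 122, 121, 113, 94, 91, 94, 89, 85, 87, 89, 99, 115, 126, 136]
scene 60 292.7 195 [108, 119, 122, 109, 102, 70, 40, 37, 32, 35, 33, 38, 47, 100, 116, 121, 120, 111, 88, 109, 116, 106, 126, 149, 167, 175, 175, 179, 174]
scene 100 293.7 184 [142, 144, 139, 139, 136, 138, 125, 95, 120, 138, 126, 137, 144, 110, 114, 122, 122, 113, 100, 132, 144, 127, 147, 183, 186, 183, 175, 183, 186]
scene 140 294.7 173 [143, 149, 149, 153, 160, 160, 150, 144, 122, 126, 127, 124, 129, 106, 102, 107, 121, 117, 105, 116, 120, 107, 113, 132, 139, 154, 163, 169, 164]
scene 290 299.2 124 [94, 89, 96, 159, 168, 164, 165, 171, 167, 164, 167, 147, 100, 96, 103, 102, 106, 103, 98, 178, 188, 188, 180, 165, 162, 163, 154, 130, 124]
side 20 214.1 218 [118, 111, 112, 119, 120, 118, 122, 128, 115, 90, 111, 124, 127, 126, 120, 103, 78, 61, 60, 60, 64, 58, 60, 56, 62, 59, 63, 61, 62]
side 60 213.4 207 [161, 161, 186, 197, 196, 195, 191, 175, 167, 161, 123, 125, 125, 124, 121, 107, 83, 78, 82, 88, 88, 90, 91, 132, 131, 129, 121, 128, 125]
side 100 212.7 194 [101, 92, 96, 91, 85, 90, 83, 82, 82, 89, 98, 120, 127, 127, 118, 110, 102, 115, 117, 89, 69, 69, 76, 82, 115, 126, 130, 127, 133]
side 140 212.0 181 [98, 110, 132, 133, 111, 95, 95, 99, 97, 104, 120, 128, 130, 124, 114, 98, 77, 61, 56, 60, 61, 65, 63, 86, 119, 128, 136, 135, 135]
side 290 209.3 128 [209, 209, 210, 210, 195, 146, 171, 202, 194, 150, 100, 102, 104, 97, 105, 135, 183, 199, 201, 200, 199, 197, 191, 196, 193, 195, 195, 197, 196]
```

```bash
python3 - <<'E'
from h import *
c,s=r.camera_model("scene"),r.camera_model("side")
for a,b in(((300,124),(207.3,128)),((294.5,184),(211.3,194)),((293.5,195),(212,207))):
    print("col",[np.round(v,1) for v in tri((c,a),(s,b))])
L,e=tri((c,(269,149.2)),(s,(230.6,161)));print("lens",L.round(1),e)
# lens barrel: dark/white ring pixels; box edges
I,J=np.load("scene0.npy"),np.load("side0.npy")
g=lambda x:cv2.cvtColor(x,cv2.COLOR_RGB2HSV)[:,:,2]
print(g(I)[139:162,264:284]);print(g(J)[149:174,218:242])
E
```

```text
col [array([659.6, 334.7, 288.9]), array([1.3, 1.3])]
col [array([659.2, 334.5,  99.7]), array([0.6, 0.6])]
col [array([659.4, 334.9,  57.9]), array([0.4, 0.4])]
lens [595.9 354.8 225.3] [0.5, 0.5]
[[ 76  74  99 106 111 120 127 129 121 120 132 135  88  63 108 122 124 120
  122 124]
 [ 69  66  63  77 104 122 124 125 126 127 135 130  80  59  94 117 123 125
  124 123]
 [ 71  71  70  70  72 104 112 110 122 153 166 107  47  46  79 111 123 124
  122 124]
 [ 88  95  97  99  81  57  43  28  36 148 172 133  62  34  60 108 124 126
  124 125]
 [ 99 107 112 117  64  23  23  22  22 125 176 186 103  26  46  94 114 123
  125 125]
 [ 73  88  95 109  69  25  28  25  24  87 179 193 117  43  37  77 110 122
  128 126]
 [ 67  65  61  69  78  56  33  30  33  47 184 201 141  63  39  60 105 123
  125 123]
 [ 67  65  64  63  65  72  43  29  31  31 183 201 157  77  35  53  96 116
  125 127]
 [ 66  65  65  62  67  55  30  29  36  32 158 192 169  88  32  55  80 109
  123 123]
 [ 68  62  62  75  71  76  48  29  29  34 112 173 188 105  29  44  60  81
   97  99]
 [ 63  58  77 115  88  94  58  23  26  28  80 159 17
[... 2879 characters left out ...]
75  66  63  58  51  41  28  26  24  27  19  25  26  25  23  24  19
   14  14  17  11  11  12]
 [ 76  72  68  59  34  30  32  24  23  23  25  20  17  18  22  18  27  26
   32  29  25  21  19  20]
 [ 76  71  67  42  29  26  24  24  25  20  18  16  14  18  18  24  30  30
   31  35  32  27  20  14]
 [ 75  58  42  32  26  22  24  22  16  20  17  13  12  19  23  24  23  26
   33  35  35  32  22  19]
 [ 65  51  29  28  19  21  14  11  12  17  17  16  14  15  22  25  38  47
   54  58  49  32  25  19]
 [ 62  53  39  20  18  13  15  15  12  15  14  17  14  13  25  66  97  87
   72  65  48  28  23  18]
 [ 59  64  49  28  16  17  23  13  16  16  12  20  14  18  27  43  54  49
   41  39  28  23  21  12]]
```

Call:
drive_effector:
  segments: [10,0,0,-3,0,10,0,0,-5,0,10,0,0,-6,0,10,0,0,-6,0,10,0,0,0,0]

```text
time_s: 12.87
tcp_pos: [478.6, 91.4, 114.3]
tcp_rot: [0.001, -0.307, 0.952, -0.0]
force: [0.1, 0.2, -4.1]
grip_width: 15.5
grasp_force: 55.0
```

Call:
drive_effector:
  segments: [10,0,0,-8,0,10,0,0,-8,0,10,0,0,-8,0,10,0,0,-20,0,10,0,0,-20,0]

```text
time_s: 13.28
tcp_pos: [477.3, 91.1, 177.8]
tcp_rot: [-0.001, -0.308, 0.952, 0.0]
force: [0.2, 1.1, -3.8]
grip_width: 15.4
grasp_force: 55.0
```

Call:
drive_effector:
  segments: [10,0,0,-30,0,10,0,0,-30,0,10,0,0,-20,0,10,0,0,0,0,10,0,0,0,0]

```text
time_s: 13.7
tcp_pos: [478.2, 91.4, 257.9]
tcp_rot: [0.001, -0.308, 0.952, -0.0]
force: [-1.2, 0.1, -4.7]
grip_width: 15.3
grasp_force: 55.0
```

Shaft pulled (weight 4.5 N in hand). Lens ≈ (595.7,354.7,225) with yaw −17.5°, so the target axis is (481.3,390.8).

Call:
drive_effector:
  segments: [10,-6,8,0,0,10,-14,19,0,0,10,-20,27,0,0,10,-20,27,0,0,10,-20,27,0,0]

```text
time_s: 14.12
tcp_pos: [478.0, 227.3, 254.7]
tcp_rot: [-0.002, -0.307, 0.952, -0.0]
force: [-0.1, 0.8, -4.0]
grip_width: 15.5
grasp_force: 55.0
```

Call:
drive_effector:
  segments: [10,-20,27,0,0,10,-20,27,0,0,10,-20,27,0,0,10,-16,22,0,0,10,-12,16,0,0]

```text
time_s: 14.53
tcp_pos: [478.6, 377.5, 253.9]
tcp_rot: [-0.002, -0.309, 0.951, 0.0]
force: [-1.1, 0.2, -4.9]
grip_width: 15.4
grasp_force: 55.0
```

Call:
drive_effector:
  segments: [10,-6,9,0,0,10,-3.4,5.4,0,0,10,0,0,0,0,10,0,0,0,0.06,10,0,0,0,0.1]

```text
time_s: 14.95
tcp_pos: [480.9, 388.6, 256.3]
tcp_rot: [-0.001, -0.228, 0.974, -0.001]
force: [0.2, 0.5, -5.3]
grip_width: 16.0
grasp_force: 55.0
```

Call:
drive_effector:
  segments: [10,0,0,0,0.11,10,0,0,0,0.11,10,0,0,0,0.11,10,0,0,0,0.11,10,0,0,0,0.11]

```text
time_s: 15.37
tcp_pos: [480.9, 388.3, 256.7]
tcp_rot: [-0.0, 0.047, 0.999, -0.001]
force: [-0.5, 0.7, -4.8]
grip_width: 15.9
grasp_force: 55.0
```

Call:
drive_effector:
  segments: [10,0,0,0,0.1,10,0,0,0,0.078,10,0,0,0,0.04,10,0,0,0,0,10,0,0,0,0]

```text
time_s: 15.78
tcp_pos: [480.8, 389.2, 256.8]
tcp_rot: [-0.0, 0.151, 0.988, -0.001]
force: [-0.4, 0.1, -4.6]
grip_width: 15.4
grasp_force: 55.0
```

Call:
drive_effector:
  segments: [10,0,0,0,0,10,0,0,0,0,10,0,0,0,0,10,0,0,0,0,10,0,0,0,0]

```text
time_s: 16.2
tcp_pos: [480.5, 390.8, 257.0]
tcp_rot: [-0.0, 0.151, 0.989, 0.0]
force: [0.3, 0.4, -4.6]
grip_width: 15.5
grasp_force: 55.0
```

```bash
python3 - <<'E'
from h import *
t=r.read_state();a=tool(np.eye(3))[:,1];print(t["tcp_pos"],t["q"].round(2),np.degrees(np.arctan2(a[1],a[0])))
S,D=r.grab_frame("scene"),r.grab_frame("side");np.save("S6.npy",S);np.save("D6.npy",D)
V=[]
for n,J in(("scene",S),("side",D)):
    cc=r.camera_model(n);p=proj(cc,[t["tcp_pos"][0],t["tcp_pos"][1],t["tcp_pos"][2]-25]);m=mask(J,(8,110,50),(26,255,255))
    b=blobs(m,p,25);print(n,p,b);V.append((cc,max(b,key=lambda x:x[0][4])[1]))
    m=mask(J,(0,130,50),(7,255,255))|mask(J,(172,130,50),(180,255,255));print("red",blobs(m,p,45,4))
print(tri(*V))
a=S[120:180,170:290];p=D[125:200,205:305]
cv2.imwrite("pics/c6.png",np.vstack([cv2.resize(S[110:185,195:295],(400,300)),cv2.resize(p,(400,300))])[:,:,::-1])
E
```

```text
[480.46546002 390.82314946 257.00747657] [-0.76  0.35  0.01  1.63 -0.    1.16  0.52] 72.65759561056169
scene [214.61801699 153.16224294] [([205, 148, 19, 20, 279], [214.7, 157.9])]
red [([228, 158, 6, 6, 27], [230.3, 160.1])]
side [274.22633128 176.7607442 ] [([263, 167, 21, 24, 344], [274.1, 180.0])]
red [([258, 178, 7, 6, 28], [260.9, 180.9])]
(array([479.88526148, 388.30193729, 221.17478837]), [1.3, 1.3])
```

View pics/c6.png

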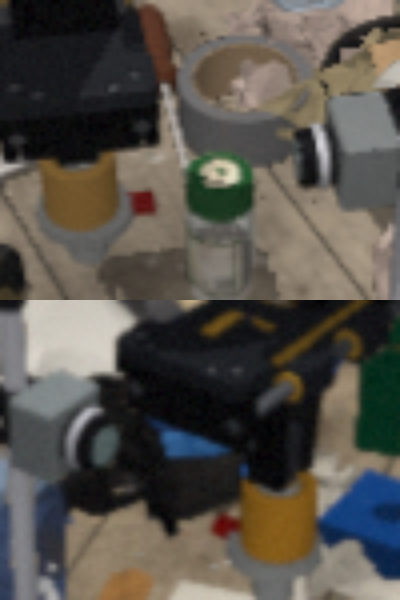

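The crop shows the sleeve seated on the collar and the red lug pointing at the camera. Now I'll check the height bias of the static views with the lug, so the lens height can be corrected.

```bash
python3 - <<'E'
from h import *
c,s=r.camera_model("scene"),r.camera_model("side")
x,e=tri((c,(230.3,160.1)),(s,(260.9,180.9)));print("lug",x.round(1),e)
t=r.read_state()["tcp_pos"];u=np.array([.9537,-.3007,0]);print("exp lug",(t+34*u-[0,0,49]).round(1),t)
S,D=np.load("S6.npy"),np.load("D6.npy")
def cut(J,cc,p):
    m=mask(J,(8,110,50),(26,255,255));x,y=p
    for v in range(y-14,y+16,2):
        q=np.where(m[v,x-16:x+17])[0];print(v,(q.min()+x-16,q.max()+x-16) if len(q) else None,end=" ")
    print()
cut(S,c,(215,158));cut(D,s,(274,179))
for n,cc in(("scene",c),("side",s)):
    for dz in(-5,-45):print(n,dz,proj(cc,t+[0,0,dz]).round(1))
E
```

```text
lug [512.9 380.8 206.1] [0.9, 0.9]
exp lug [512.9 380.7 208. ] [480.43658853 390.88113538 257.01857562]
144 None 146 None 148 (np.int64(220), np.int64(223)) 150 (np.int64(205), np.int64(223)) 152 (np.int64(205), np.int64(223)) 154 (np.int64(206), np.int64(223)) 156 (np.int64(206), np.int64(223)) 158 (np.int64(206), np.int64(223)) 160 (np.int64(206), np.int64(223)) 162 (np.int64(207), np.int64(223)) 164 (np.int64(208), np.int64(222)) 166 (np.int64(210), np.int64(219)) 168 None 170 None 172 None 
165 None 167 (np.int64(281), np.int64(281)) 169 (np.int64(279), np.int64(283)) 171 (np.int64(265), np.int64(283)) 173 (np.int64(265), np.int64(283)) 175 (np.int64(265), np.int64(283)) 177 (np.int64(265), np.int64(283)) 179 (np.int64(263), np.int64(283)) 181 (np.int64(265), np.int64(283)) 183 (np.int64(265), np.int64(283)) 185 (np.int64(265), np.int64(283)) 187 (np.int64(266), np.int64(282)) 189 (np.int64(268), np.int64(280)) 191 None 193 None 
scene -5 [213.9 146.3]
scene -45 [215.3 159.8]
side -5 [274.6 169.1]
side -45 [273.9 184.3]
```

Call:
drive_effector:
  segments: [10,-0.4,0,2,0,10,-0.4,0,2,0,10,0,0,1.6,0,10,0,0,0,0,10,0,0,0,0]

```text
time_s: 16.72
tcp_pos: [481.1, 390.5, 251.2]
tcp_rot: [-0.0, 0.151, 0.989, -0.0]
force: [-1.0, -0.1, -4.2]
grip_width: 15.2
grasp_force: 55.0
```

Call:
drive_effector:
  segments: [10,0,0,0,0,10,0,0,0,0,10,0,0,0,0,10,0,0,0,0,10,0,0,0,0]

```text
time_s: 17.13
tcp_pos: [481.2, 390.7, 251.6]
tcp_rot: [0.0, 0.151, 0.989, 0.0]
force: [0.6, 0.3, -4.9]
grip_width: 15.7
grasp_force: 55.0
```

Call:
drive_effector:
  segments: [10,0,0,0,0,10,0,0,0,0,10,0,0,0,0,10,0,0,0,0,10,0,0,0,0]

```text
time_s: 17.55
tcp_pos: [481.3, 390.6, 251.5]
tcp_rot: [-0.0, 0.151, 0.989, 0.0]
force: [0.3, -0.2, -5.5]
grip_width: 15.5
grasp_force: 55.0
```

```bash
python3 -c "
from cell import r
print(r.job_done())"
```

```text
the job is handed in; nothing more can be done
None
```

I seated the sleeve on the collar, pulled the shaft and handed the job in at 17.6 s of the 59 s. The arm is holding it still and upright, with the sleeve's middle 12 cm in front of the lens and level with it by my measurements (about 2 mm), and the lug towards the camera.

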